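# Stack the dip tins in the carrier and close its handle

### The job

Pack the tin carrier for the walk home: take the deep tin out of the wooden caddy and stack it squarely on the tin already in the carrier, between the two side straps, so that it settles down over the raised bead of the lid below; then seat the shallow flat-lidded tin squarely on top of it in the same way. Keep the tins upright and set them down without dropping them, then swing the carrier's handle up until it stands fully upright over the column; leave the egg in its bay of the caddy.

Things in the scene. Friction and masses are not known exactly. Their poses are not given: they have to be found in the camera images.
- carrier: Fixed steel carrier: base 70 (x) x 92 (y) mm, 8 mm thick, with a bottom tin (52 x 64 mm) that is part of it. Two upright side straps, 26 mm wide, 3 mm thick, at y = +-37 mm (3 mm off the tins' ends) end 93 mm above the counter. The -x and +x sides are open: a tin going in can be held only by its long faces (across its x). Origin: centre of its underside, z up, y through both straps.
- carrier_seat (a point): Where the next tin's underside comes to rest: centre of the lid rim of the carrier's bottom tin, 48 mm above the counter. Inside the rim a rounded stacking bead, 42 x 54 mm (x, y), 3 mm high, stands up and enters the hollow foot of the tin above with 2 mm of play all round. Axes as the carrier's.
- bail_hinge (a point): Middle of the handle's hinge axis, which runs along the carrier's y, 80 mm above the counter, straight above the carrier's origin.
- bail_bar (a point): Middle of the wooden hand grip of the carrier's handle: a bar along the carrier's y, 14 mm thick, 54 mm long, 90 mm from the hinge axis. The handle is a U of 6 mm steel rod whose legs run outside the straps at y = +-43 mm.
- bail (a joint): Angle of the carrier's handle, rad: 0 is folded down on the carrier's -x side, 20 degrees below level; 0.35 is level; 1.92, its end stop, is upright, the grip 90 mm above the hinge. It stays where it is left (stiff hinge, about 1 N at the grip).
- caddy: Low wooden caddy, fixed, 132 (x) x 84 (y) x 46 mm, floor 6 mm thick, two bays with centres at x = -31.5 and +31.5 mm. Its three walls across x are 6 mm thick, as high as the deep tin and 2.5 mm off its long faces; the y sides have only 13 mm lips: the tin can be held there only by its ends (across its y). Tin in one bay, egg in the other, either way. Origin: centre of its underside.
- deep_tin: Closed steel tin, 52 (x) x 64 (y) x 40 mm, about 0.26 kg, with a raised rounded bead on its lid (42 x 54 mm, 3 mm high, on top of the 40 mm). Its underside has a hollow foot, 4 mm deep and 46 x 58 mm inside. Origin: centre of its underside, z up, y along its length; a half turn about z makes no difference.
- shallow_tin: Closed steel tin, 52 (x) x 64 (y) x 30 mm, about 0.18 kg, with a plain flat lid and the same hollow foot. It stands on the counter left of the carrier. Origin and axes as the deep tin's.
- egg_tan: Brown hen's egg lying in the other bay of the caddy, 51 x 43 x 40 mm. Origin near its underside as built; it may have rolled a little.
Things that resemble listed ones, but are neither listed nor needed, are in the scene too. Leave any green look-alike of the shallow_tin alone.

How it is judged:
On the way, in this order (a step that is already met when the one before it is completed fails the run):
1. the deep tin is seated squarely on the carrier's bottom tin (horizontal distance between deep_tin and carrier_seat below 0.005 m and z of deep_tin in the frame of carrier_seat below 0.0022 m and angle between the y axis of deep_tin and the y axis of carrier, either way round below 0.12 rad), for 0.2 s.
2. the shallow tin is seated squarely on the deep tin in the carrier (horizontal distance between shallow_tin and deep_tin below 0.005 m and z of shallow_tin in the frame of carrier_seat between 0.037 and 0.0422 m and horizontal distance between deep_tin and carrier_seat below 0.005 m), for 0.2 s.
At the end, for the whole second after the job is handed in: Deep tin down over the bottom tin's bead (height 2.2 mm, centre 5 mm, square 0.12 rad), shallow tin down over the deep tin's bead (height 3 mm, centre 5 mm, square 0.2 rad), both level and at rest; handle within 0.14 rad of upright; egg in its bay (within 40 mm of its start) (all of step 2 and z of deep_tin in the frame of carrier_seat between -0.0022 and 0.0022 m and angle between the y axis of deep_tin and the y axis of carrier, either way round below 0.12 rad and angle between the y axis of shallow_tin and the y axis of carrier, either way round below 0.2 rad and angle between each of deep_tin, shallow_tin's own z axis and vertical below 0.05 rad and value of joint bail above 1.78 rad and linear speed of each of deep_tin, shallow_tin below 0.02 m/s and distance of egg_tan from where it was at the start of the episode below 0.04 m); the robot touches nothing.
It fails at once if a tin is tipped more than 35 degrees (angle between any of deep_tin, shallow_tin's own z axis and vertical above 0.61 rad).
It fails at once if a tin is dropped onto the column (arrives within 2 cm of its seat faster than 0.6 m/s) ((distance between deep_tin and carrier_seat below 0.02 m and linear speed of deep_tin above 0.6 m/s) or (horizontal distance between shallow_tin and carrier_seat below 0.02 m and z of shallow_tin in the frame of carrier_seat below 0.06 m and linear speed of shallow_tin above 0.6 m/s)).
It fails at once if the egg is taken out of its bay (distance of egg_tan from where it was at the start of the episode above 0.04 m).
It also fails if it takes over 64 s, if anything falls off the work surface, if the arm or the gripper's body presses on something with over 40 N, if the wrist force passes 120 N, or if a joint passes its speed limit or range.

### The arm

A 7-joint arm with a two-finger parallel gripper is mounted at the origin on a cart in front of the work surface, level with it; the furniture and walls round the work are solid. World frame = base frame: x ahead of the robot, y to its left, z up, the work surface at z = 0. Lengths are in m, angles in rad, forces in N, time in s.
With the tool pointing down it reaches from about 0.4 to 0.85 m from the base axis. Payload 4.5 kg.
Tool frame: the origin (TCP) lies at the very end of the fingers, on their centre line; the grasp point (between the pads) lies 19 mm behind it (bot.grasp_offset is the z of the grasp point in the tool frame, in m); z points along the fingers, y is the line along which they close (so a half turn about z gives the same grasp; the last joint's range is limited). The gripper opens to 85 mm and grips with 20 to 120 N. Pads are 22 mm wide; open, the fingers measure 114 mm over their backs; the gripper's body (76 mm by 85 mm) begins 54 mm behind the grasp point. The pads swing forward as they close: fully open they stand 13 mm farther back than shut.
Start: joints at [-1.188, 0.689, -0.195, 1.565, 0.157, 0.902, -0.215], TCP at [0.214, 0.587, 0.231] pointing down, gripper open.
Joint ranges: [-3.01, 3.01], [-0.46, 2.08], [-1.47, 1.51], [0.13, 2.56], [-1, 4.14], [0.04, 2.09], [-2.66, 2.66]. Speed limits (rad/s): [2.57, 2.57, 3.14, 3.14, 3.14, 3.14, 3.14].

### API

Orientations are given as a 3x3 rotation matrix whose columns are the frame's x, y, z axes.
In Python, from workcell import bot gives the robot as it stands. The module is installed in compiled form; this text tells all that it offers.
- The arm moves only by the tool carry_out, never from a script. Its argument "increments" is a list of rows, each an object with "fingers": the closure, from -1 (fully open) to 1 (shut); "xyz": the shift along the world's x, y, z in mm, a list of three; "spin": the turn about the world's z in rad. In form: [{"fingers": fingers, "xyz": [tx, ty, tz], "spin": spin}, ...]. A call has exactly 10 rows; each row is the pose to reach, as a shift and turn from the pose commanded when the call began; what a row does not reach only later rows make up. A row lasts 1/12 s, in which the tool goes at most 41.7 mm and 7.16 degrees, less where a joint would pass 70% of its speed; a pose out of reach is approached as far as the arm can. A call with a gripper value outside its range is refused whole. The fingers move at their own pace and stop on an object; "force" is the grip in N (left out, the last holds). Time passes only in rows, so rows that repeat a pose let the fingers close, or fill a call up. It gives the time, the measured TCP pose, the force, the opening and the grip force at its end, in the units of the state.
- bot.sense(): the state, without advancing time (a new reading comes with each control period).
- bot.camera(name): name is "side" or "top" or "wrist"; returns a dict with "frame" (480x640x3 uint8, red, green, blue), "depth" (480x640 float32, m along the optical axis (not along the pixel's ray), 0 where there is no reading), "vertical_fov" (degrees; the focal length in pixels is half the picture's height over the tangent of half this angle, whatever the lens; pixels are square), "cx", "cy" (the principal point, pixels), "R" (3x3) and "t" (3): a world point X has camera coordinates R X + t; the wrist camera has in their place "hand_eye" (4x4, takes a point from camera to tool coordinates, whose origin is the TCP and whose axes are the flange's). Camera axes: x right, y down, z forward; pixel columns grow to the right and rows downward; lengths in m; the calibration is good to about 2 mm. A picture is of the moment at which its call begins: read the wrist's pose just before it.
- bot.finish_job(): hands the job in; it is judged then, once.
Trained networks look in a picture, given as the dict that the camera call returned (one of the last four; its "shot" number tells which), for a name from the list of things; names that differ only in an ending like _2 or _b are one class to them, and where a whole thing is asked for, a point or a joint stands for the part that bears it (a point fixed in the world has none). Each returns a list of dicts, best first, with "score" (0 to 1); they miss things now and then, are a little off and sometimes report something else, mostly with a low value. They report only what shows in the picture. A call takes as long as a camera call. They do not tell look-alikes from the thing itself.
- bot.masks_of(query, picture): "mask" (480x640 bool, what is visible of it) and "xy" ([column, row] in pixels, amid what is visible of it).
The state is a dict: "time_s": time; "q": joint angles; "qd": joint speeds; "joint_efforts": joint torques, N m; "tool_pos": TCP position; "eef_rot": TCP orientation; "wrist_force": force on the tool from outside, world axes, zero at the start; "ft_torque": the same for the moment, N m; "gripper_width": opening from 0.0 (shut) to 1.0 (fully open); "finger_force": force on a finger pad.
Only numpy, scipy, OpenCV 4.12 (cv2) and the standard library are available. Lean on these libraries where they do the work, as an engineer would, in place of code of your own. Each camera call takes 0.05 s, during which the arm holds its last target. There are 200 camera calls.

## Working session

There is one attempt and no reset: what is moved stays moved. The work goes in short steps, Python scripts to look and compute and a tool call to move; the robot and the scene stay as the last step left them, time stands still between calls to the robot, and variables do not carry over. Pictures are saved under pics/ and viewed, at most 10 in all, crops included, and the job is handed in when it is done.

Besides the shell and the picture viewer there is one more tool, called after ">>>" in YAML: its name, and indented under it one key for each argument. carry_out: Moves the arm, as the interface text tells. Its arguments: {"type":"object","properties":{"increments":{"type":"array"},"force":{"type":"number"}},"required":["increments"]}

```bash
mkdir -p pics; cat > h.py <<'E'
import numpy as np, cv2
from workcell import bot
def cam(n):
    s=bot.sense(); p=bot.camera(n); p['s']=s; return p
def cloud(p):
    d=p['depth']; h,w=d.shape; f=h/2/np.tan(np.radians(p['vertical_fov'])/2)
    u,v=np.meshgrid(np.arange(w),np.arange(h))
    X=np.stack([(u-p['cx'])/f*d,(v-p['cy'])/f*d,d],-1)
    if 'R' in p: X=(X-np.array(p['t']))@np.array(p['R'])
    else:
        H=np.array(p['hand_eye']); X=X@H[:3,:3].T+H[:3,3]
        X=X@np.array(p['s']['eef_rot']).T+np.array(p['s']['tool_pos'])
    X[d<=0]=np.nan; return X
def save(p,n,crop=None,k=1):
    im=p['frame'][:,:,::-1]
    if crop: a,b,c,d=crop; im=im[b:d,a:c]
    cv2.imwrite('pics/'+n,cv2.resize(im,None,fx=k,fy=k))
def rect(P):
    r=cv2.minAreaRect((P[:,:2]*1000).astype(np.float32)); return np.round(r[0],1),np.round(r[1],1),round(r[2],1)
E
python3 - <<'E'
from h import *
s=bot.sense(); print(s['tool_pos'],s['eef_rot'],s['time_s'],bot.grasp_offset)
for n in ('top','side'):
    p=cam(n); save(p,n+'1.png'); X=cloud(p)
    print(n,p['R'],p['t'])
    for q in ['carrier','bail_bar','caddy','deep_tin','shallow_tin','egg_tan']:
        for m in bot.masks_of(q,p)[:4]:
            P=X[m['mask']]; P=P[~np.isnan(P[:,0])]
            if len(P)<10: continue
            zt=np.percentile(P[:,2],95); T=P[P[:,2]>zt-.006]
            print(q,round(m['score'],2),np.round(m['xy']),len(P),'ztop %.4f'%zt,rect(T),T.mean(0).round(4))
E
```

```text
[0.21339674 0.58672284 0.23046871] [[-9.39826238e-01  3.41652405e-01 -5.25423635e-04]
 [ 3.41652787e-01  9.39824517e-01 -1.80285267e-03]
 [-1.22142936e-04 -1.87388069e-03 -9.99998237e-01]] 0.0 -0.0187
top [[-0.01216411 -0.99990052  0.00714024]
 [-0.99579827  0.01146543 -0.09085343]
 [ 0.09076253 -0.00821539 -0.99583868]] [0.0093499  0.49417478 0.96493326]
carrier 0.94 [292. 216.] 1984 ztop 0.0835 (array([524.2,  59.3]), array([ 92.2, 102.9]), 81.7) [0.5471 0.0548 0.0838]
bail_bar 0.56 [283. 252.] 531 ztop 0.0824 (array([515.8,  59.2]), array([92.1, 86. ]), 84.1) [0.528  0.0563 0.0797]
caddy 0.71 [439. 263.] 1582 ztop 0.0493 (array([ 470.7, -248.7]), array([ 81., 133.]), 80.9) [ 0.4721 -0.2489  0.0476]
deep_tin 0.88 [452. 239.] 982 ztop 0.0527 (array([ 499.4, -255.4]), array([63.3, 53.6]), 82.1) [ 0.5002 -0.255   0.05  ]
shallow_tin 0.87 [174. 249.] 971 ztop 0.0349 (array([487.7, 292.4]), array([51.9, 64. ]), 16.0) [0.4876 0.2917 0.0321]
shallow_tin 0.73 [228. 234.] 900 ztop 0.0352 (array([515.5, 182.7]), array([63.9, 51.5]), 64.5) [0.5155 0.1825 0.0324]
shallow_tin 0.17 [448. 272.] 4
[... 504 characters left out ...]
 [355. 265.] 340 ztop 0.0768 (array([513.5,  65.7]), array([97.3, 79.5]), 76.1) [0.5199 0.0695 0.0741]
caddy 0.9 [262. 236.] 856 ztop 0.0433 (array([ 469.9, -243.7]), array([ 81. , 135.7]), 80.5) [ 0.4697 -0.2427  0.0416]
deep_tin 0.85 [250. 230.] 512 ztop 0.0480 (array([ 501.6, -252.1]), array([64.1, 57.5]), 84.5) [ 0.503  -0.2503  0.0457]
shallow_tin 0.84 [440. 333.] 983 ztop 0.0303 (array([489.4, 295. ]), array([57.1, 64.1]), 17.6) [0.4911 0.2961 0.0282]
shallow_tin 0.72 [385. 313.] 857 ztop 0.0305 (array([516.9, 186.1]), array([67.9, 53.9]), 67.9) [0.5192 0.1873 0.0284]
egg_tan 0.59 [270. 223.] 179 ztop 0.0431 (array([ 438.1, -238.9]), array([24.1, 29.3]), 29.3) [ 0.4389 -0.2382  0.0408]
```

View pics/top1.png

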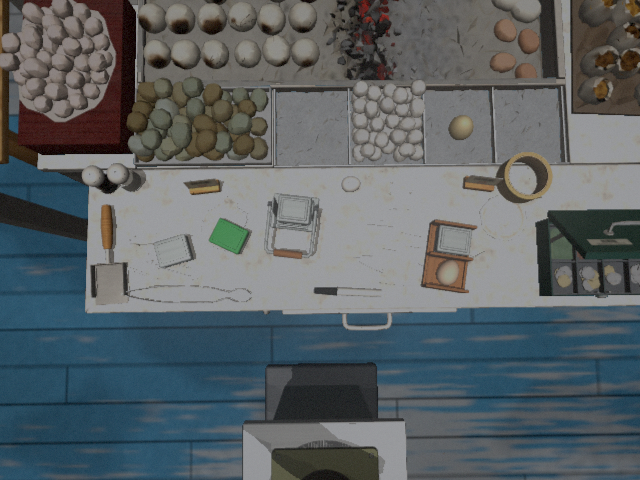

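View pics/side1.png

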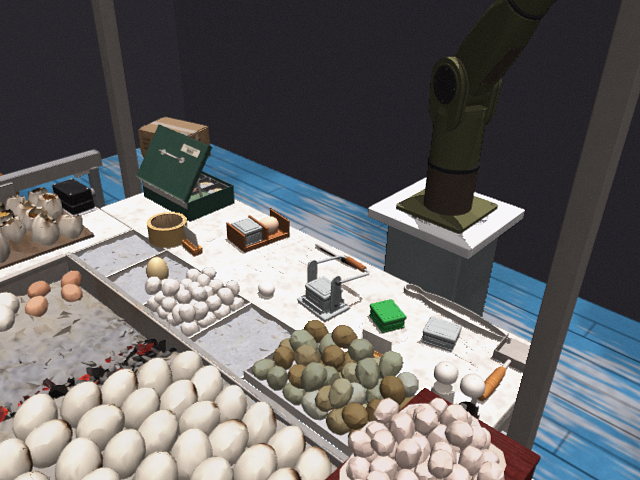

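Top view: the shallow tin candidates are the grey tin at (174,249) and the green look-alike at (228,234). By the description I choose the grey one. The only deep tin is at (454,239), in the far bay of the caddy, with the egg at (447,272). The carrier is at (292,225) with its handle folded toward the robot at (288,253). I'm moving above the shallow tin for a wrist view on the way.

>>> carry_out:
  increments:
    - {"fingers":-1,"xyz":[27,-29,2],"spin":0.02}
    - {"fingers":-1,"xyz":[54,-58,4],"spin":0.04}
    - {"fingers":-1,"xyz":[81,-87,6],"spin":0.06}
    - {"fingers":-1,"xyz":[108,-116,8],"spin":0.08}
    - {"fingers":-1,"xyz":[135,-145,10],"spin":0.1}
    - {"fingers":-1,"xyz":[162,-174,12],"spin":0.12}
    - {"fingers":-1,"xyz":[189,-203,14],"spin":0.14}
    - {"fingers":-1,"xyz":[216,-232,16],"spin":0.16}
    - {"fingers":-1,"xyz":[240,-270,18],"spin":0.18}
    - {"fingers":-1,"xyz":[240,-270,20],"spin":0.19}

```text
time_s: 1.53
tool_pos: [0.4599, 0.3074, 0.251]
eef_rot: [[-0.985, 0.171, 0.003], [0.171, 0.985, -0.007], [-0.004, -0.007, -1.0]]
wrist_force: [-0.3, -0.9, -0.3]
gripper_width: 0.998
finger_force: 0.0
```

```bash
cat >> h.py <<'E'
def look(qs,n='wrist',png=None):
    p=cam(n); X=cloud(p); print(np.round(p['s']['tool_pos'],4),p['s']['time_s'])
    if png: save(p,png)
    for q in qs:
        for m in bot.masks_of(q,p)[:3]:
            P=X[m['mask']]; P=P[~np.isnan(P[:,0])]
            if len(P)<30: continue
            zt=np.percentile(P[:,2],90); T=P[abs(P[:,2]-zt)<.006]
            print(q,round(m['score'],2),np.round(m['xy']),len(P),'ztop %.4f'%zt,rect(T),T.mean(0).round(4))
    return p,X
E
python3 - <<'E'
from h import *
p,X=look(['shallow_tin','carrier'],png='w1.png'); print(p['hand_eye'])
E
```

```text
[0.4599 0.3074 0.251 ] 1.5333
shallow_tin 0.94 [305. 224.] 2489 ztop 0.0312 (array([486.7, 292.9]), array([52. , 62.9]), 15.3) [0.4852 0.2931 0.03  ]
shallow_tin 0.56 [223. 257.] 2629 ztop 0.0314 (array([514.6, 182.8]), array([64.1, 52.8]), 64.2) [0.5131 0.1841 0.0302]
carrier 0.62 [122. 308.] 6665 ztop 0.0782 (array([522.5,  59. ]), array([ 94.8, 107.3]), 82.4) [0.5263 0.0574 0.0766]
[[-8.44796437e-04 -9.44562142e-01 -3.28331609e-01  8.53360058e-02]
 [ 9.99999607e-01 -7.09124563e-04 -5.32948652e-04 -7.87090466e-05]
 [ 2.70575112e-04 -3.28331930e-01  9.44562370e-01 -1.42650123e-01]
 [ 0.00000000e+00  0.00000000e+00  0.00000000e+00  1.00000000e+00]]
```

View pics/w1.png

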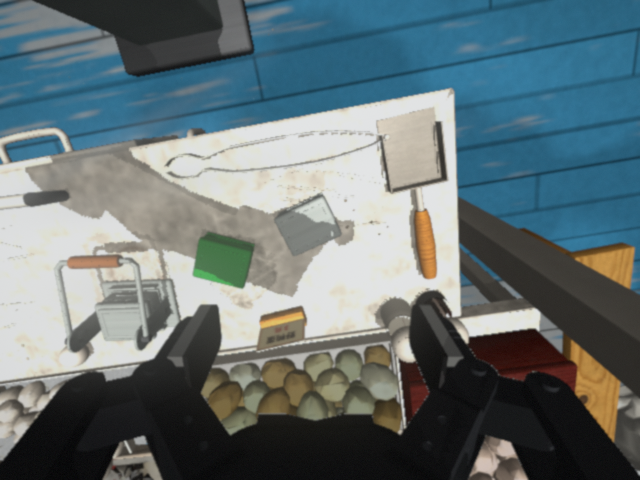

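The wrist view confirms the grey tin at (305,224), with the green one at (223,257). On to the carrier for a look, then the caddy.

>>> carry_out:
  increments:
    - {"fingers":-1,"xyz":[4,-35,0],"spin":0}
    - {"fingers":-1,"xyz":[8,-75,0],"spin":0}
    - {"fingers":-1,"xyz":[12,-115,0],"spin":0}
    - {"fingers":-1,"xyz":[16,-155,0],"spin":0}
    - {"fingers":-1,"xyz":[20,-195,0],"spin":0}
    - {"fingers":-1,"xyz":[25,-230,0],"spin":0}
    - {"fingers":-1,"xyz":[30,-250,0],"spin":0}
    - {"fingers":-1,"xyz":[30,-250,0],"spin":0}
    - {"fingers":-1,"xyz":[30,-250,0],"spin":0}
    - {"fingers":-1,"xyz":[30,-250,0],"spin":0}

```text
time_s: 2.52
tool_pos: [0.4833, 0.0701, 0.2514]
eef_rot: [[-0.988, 0.154, 0.0], [0.154, 0.988, 0.002], [0.0, 0.002, -1.0]]
wrist_force: [-0.4, 0.5, -0.0]
gripper_width: 1.002
finger_force: 0.0
```

```bash
python3 - <<'E'
from h import *
p,X=look(['carrier','bail_bar','shallow_tin','deep_tin'],png='w2.png')
np.savez('w2.npz',X=X,f=p['frame'])
# lid / bead at z ~48-51 inside; straps ~93
C=np.array([.55,.054])
for lo,hi in [(.044,.049),(.0495,.054),(.06,.075),(.075,.085),(.088,.097)]:
    m=(X[...,2]>lo)&(X[...,2]<hi)&(np.hypot(X[...,0]-C[0],X[...,1]-C[1])<.055)
    P=X[m]; print(lo,hi,len(P),rect(P) if len(P)>5 else '',P.mean(0).round(4))
E
```

```text
[0.4833 0.0701 0.2514] 2.5167
carrier 0.85 [310. 256.] 6492 ztop 0.0769 (array([521.7,  57.9]), array([ 94.1, 106.2]), 83.0) [0.5093 0.0595 0.0751]
bail_bar 0.82 [308. 211.] 1729 ztop 0.0791 (array([514.8,  59.6]), array([91.9, 87.5]), 82.2) [0.5234 0.0601 0.077 ]
shallow_tin 0.72 [414. 210.] 2740 ztop 0.0313 (array([514.6, 182.3]), array([64. , 51.6]), 63.9) [0.5132 0.1816 0.0302]
shallow_tin 0.71 [512. 173.] 3372 ztop 0.0310 (array([486.9, 291.5]), array([52., 64.]), 16.3) [0.4857 0.2902 0.0299]
deep_tin 0.77 [ 40. 262.] 3242 ztop 0.0489 (array([ 499.1, -256.1]), array([65.1, 51.9]), 80.4) [ 0.4975 -0.2531  0.0474]
0.044 0.049 808 (array([562.3,  53.2]), array([76.2, 52. ]), 81.8) [0.5568 0.0539 0.0475]
0.0495 0.054 1319 (array([562.6,  53. ]), array([74.9, 42.7]), 81.1) [0.5624 0.0533 0.0505]
0.06 0.075 122 (array([544.5,  54.7]), array([90.5, 63.4]), 81.2) [0.5481 0.0445 0.0686]
0.075 0.085 621 (array([545.6,  55.4]), array([94. , 60.9]), 81.0) [0.5447 0.0542 0.0796]
0.088 0.097 114 (array([562.2,  53.3]), array([76.8, 19.6]), 82.4) [0.562  0.0552 0.0911]
```

View pics/w2.png

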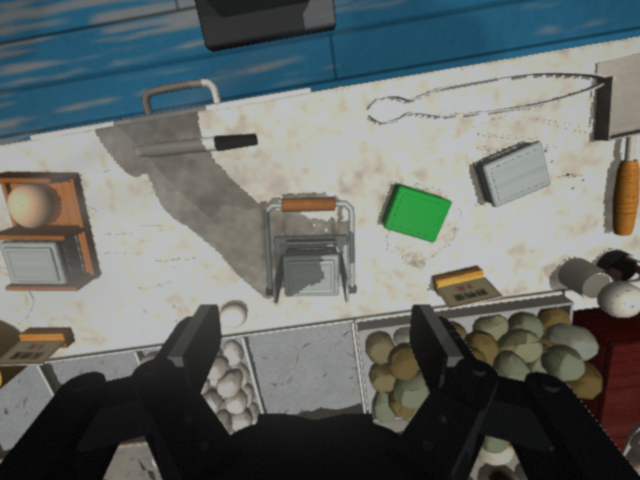

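Carrier centre is about (562.4, 53.2), yaw −8.7°, with the lid rim at z≈0.048, the bead at 0.0505 and the straps at 0.092, all consistent with the sizes given. The view shows the handle grip at (308,204) and the deep tin at (35,262). Next, above the deep tin.

>>> carry_out:
  increments:
    - {"fingers":-1,"xyz":[2,-35,0],"spin":0}
    - {"fingers":-1,"xyz":[4,-75,0],"spin":0}
    - {"fingers":-1,"xyz":[6,-115,0],"spin":0}
    - {"fingers":-1,"xyz":[8,-155,0],"spin":0}
    - {"fingers":-1,"xyz":[10,-195,0],"spin":0}
    - {"fingers":-1,"xyz":[12,-235,-20],"spin":0}
    - {"fingers":-1,"xyz":[14,-275,-40],"spin":0}
    - {"fingers":-1,"xyz":[15,-305,-60],"spin":0}
    - {"fingers":-1,"xyz":[15,-320,-80],"spin":0}
    - {"fingers":-1,"xyz":[15,-320,-100],"spin":0}

```text
time_s: 3.6
tool_pos: [0.4978, -0.2584, 0.1499]
eef_rot: [[-0.986, 0.165, -0.0], [0.165, 0.986, -0.003], [-0.0, -0.003, -1.0]]
wrist_force: [0.3, -0.3, 0.6]
gripper_width: 1.0
finger_force: 0.0
```

```bash
python3 - <<'E'
from h import *
p,X=look(['deep_tin','egg_tan','caddy'],png='w3.png')
s=p['s']; R=np.array(s['eef_rot']); print('psi',np.degrees(np.arctan2(R[1,1],R[0,1])),s['q'])
C=np.array([.499,-.256])
for lo,hi in [(.006,.015),(.015,.025),(.043,.0468),(.0475,.053)]:
    m=(X[...,2]>lo)&(X[...,2]<hi)&(np.hypot(X[...,0]-C[0],X[...,1]-C[1])<.05)
    P=X[m]; print(lo,hi,len(P),rect(P) if len(P)>5 else '',P.mean(0).round(4))
E
```

```text
[ 0.4978 -0.2584  0.1499] 3.6
deep_tin 0.64 [318. 238.] 5277 ztop 0.0490 (array([ 499.4, -256.8]), array([63.9, 51.9]), 80.4) [ 0.4976 -0.2564  0.0474]
egg_tan 0.66 [315. 153.] 2872 ztop 0.0446 (array([ 436.7, -246.4]), array([31.4, 39.5]), 66.9) [ 0.4358 -0.2462  0.0424]
egg_tan 0.64 [332. 175.] 9193 ztop 0.0459 (array([ 469., -250.]), array([ 83. , 131.9]), 80.3) [ 0.463  -0.2482  0.0452]
caddy 0.67 [330. 178.] 9003 ztop 0.0459 (array([ 469.1, -250. ]), array([ 82.8, 131.8]), 80.4) [ 0.4634 -0.2493  0.0452]
psi 80.48045616845275 [ 0.55884711  0.72514774 -0.27670969  1.83778493  0.32227684  0.62157044
  1.48919456]
0.006 0.015 1116 (array([ 490.8, -253.9]), array([84.3, 76.4]), 80.3) [ 0.4888 -0.2502  0.0106]
0.015 0.025 265 (array([ 497. , -255.7]), array([80.3, 64. ]), 80.4) [ 0.4784 -0.2533  0.0204]
0.043 0.0468 3001 (array([ 499.8, -256. ]), array([80.7, 69.3]), 80.3) [ 0.4959 -0.2554  0.0454]
0.0475 0.053 2879 (array([ 495.7, -252.9]), array([61.5, 64.6]), 72.6) [ 0.4989 -0.2566  0.0484]
```

View pics/w3.png

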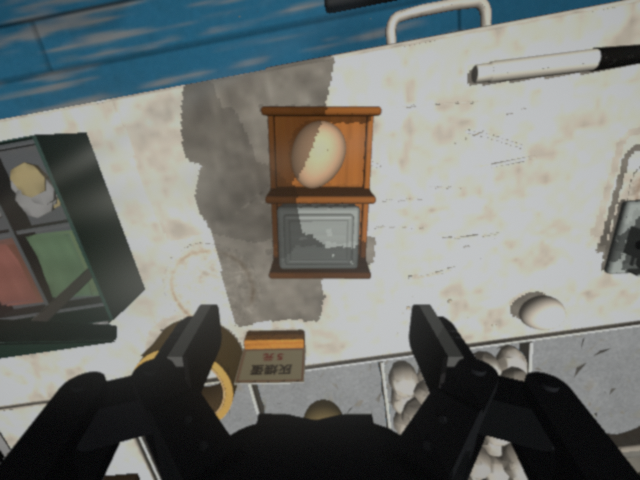

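>>> carry_out:
  increments:
    - {"fingers":-1,"xyz":[1,-3,-30],"spin":-0.01}
    - {"fingers":-1,"xyz":[1,-3,-60],"spin":-0.01}
    - {"fingers":-1,"xyz":[1,-3,-90],"spin":-0.01}
    - {"fingers":-1,"xyz":[1,-3,-115],"spin":-0.01}
    - {"fingers":-1,"xyz":[1,-3,-130],"spin":-0.01}
    - {"fingers":-1,"xyz":[1,-3,-134],"spin":-0.01}
    - {"fingers":-1,"xyz":[1,-3,-134],"spin":-0.01}
    - {"fingers":1,"xyz":[1,-3,-134],"spin":-0.01}
    - {"fingers":1,"xyz":[1,-3,-134],"spin":-0.01}
    - {"fingers":1,"xyz":[1,-3,-134],"spin":-0.01}
  force: 45

```text
time_s: 4.63
tool_pos: [0.5011, -0.2559, 0.0194]
eef_rot: [[-0.986, 0.168, 0.003], [0.168, 0.986, -0.001], [-0.004, -0.001, -1.0]]
wrist_force: [-0.6, 0.1, 6.6]
gripper_width: 0.738
finger_force: 49.8
```

>>> carry_out:
  increments:
    - {"fingers":1,"xyz":[0,0,8],"spin":0}
    - {"fingers":1,"xyz":[0,0,20],"spin":0}
    - {"fingers":1,"xyz":[0,0,35],"spin":0}
    - {"fingers":1,"xyz":[0,0,50],"spin":0}
    - {"fingers":1,"xyz":[0,0,65],"spin":0}
    - {"fingers":1,"xyz":[3,20,70],"spin":0}
    - {"fingers":1,"xyz":[6,45,70],"spin":0}
    - {"fingers":1,"xyz":[9,70,70],"spin":0}
    - {"fingers":1,"xyz":[12,95,70],"spin":0}
    - {"fingers":1,"xyz":[15,120,70],"spin":0}

```text
time_s: 5.47
tool_pos: [0.5148, -0.1347, 0.0887]
eef_rot: [[-0.986, 0.169, 0.001], [0.169, 0.986, -0.0], [-0.001, 0.0, -1.0]]
wrist_force: [0.5, -0.4, -3.0]
gripper_width: 0.739
finger_force: 50.8
```

```bash
python3 - <<'E'
from h import *
look(['deep_tin','egg_tan']);look(['deep_tin','egg_tan'],'top')
E
```

```text
[ 0.5148 -0.1347  0.0887] 5.4667
deep_tin 0.91 [312. 320.] 20397 ztop 0.1180 (array([ 513.3, -134.7]), array([63.9, 52.5]), 80.3) [ 0.5095 -0.1341  0.1166]
egg_tan 0.87 [110. 167.] 5152 ztop 0.0445 (array([ 436.7, -245.6]), array([31.8, 39.6]), 72.3) [ 0.4358 -0.2434  0.0424]
[ 0.5154 -0.1325  0.0886] 5.6167
deep_tin 0.72 [434. 273.] 773 ztop 0.0472 (array([ 440.9, -234.3]), array([63.2, 69. ]), 80.8) [ 0.4298 -0.2261  0.0472]
egg_tan 0.55 [447. 274.] 385 ztop 0.0471 (array([ 438.5, -243.3]), array([31.2, 34.7]), 89.6) [ 0.4367 -0.2433  0.0449]
```

>>> carry_out:
  increments:
    - {"fingers":1,"xyz":[5,25,0],"spin":0.01}
    - {"fingers":1,"xyz":[10,45,-15],"spin":0.015}
    - {"fingers":1,"xyz":[15,50,-32],"spin":0.015}
    - {"fingers":1,"xyz":[15,50,-50],"spin":0.015}
    - {"fingers":1,"xyz":[15,50,-62],"spin":0.015}
    - {"fingers":1,"xyz":[15,50,-70],"spin":0.015}
    - {"fingers":1,"xyz":[15,50,-74],"spin":0.015}
    - {"fingers":1,"xyz":[15,50,-76],"spin":0.015}
    - {"fingers":1,"xyz":[15,50,-76],"spin":0.015}
    - {"fingers":1,"xyz":[15,50,-76],"spin":0.015}

```text
time_s: 6.6
tool_pos: [0.5284, -0.0871, 0.0137]
eef_rot: [[-0.988, 0.155, -0.001], [0.155, 0.988, -0.002], [0.001, -0.002, -1.0]]
wrist_force: [-5.6, 0.2, 16.7]
gripper_width: 0.737
finger_force: 53.3
```

>>> carry_out:
  increments:
    - {"fingers":-1,"xyz":[0,0,3],"spin":0}
    - {"fingers":-1,"xyz":[0,0,3],"spin":0}
    - {"fingers":-1,"xyz":[0,0,10],"spin":0}
    - {"fingers":-1,"xyz":[0,0,40],"spin":0}
    - {"fingers":-1,"xyz":[-5,0,75],"spin":0}
    - {"fingers":-1,"xyz":[-10,0,105],"spin":-0.12}
    - {"fingers":-1,"xyz":[-10,0,120],"spin":-0.24}
    - {"fingers":-1,"xyz":[-10,0,120],"spin":-0.36}
    - {"fingers":-1,"xyz":[-10,0,120],"spin":-0.48}
    - {"fingers":-1,"xyz":[-10,0,120],"spin":-0.6}

```text
time_s: 7.43
tool_pos: [0.52, -0.086, 0.1324]
eef_rot: [[-0.725, 0.689, 0.002], [0.689, 0.725, 0.0], [-0.001, 0.001, -1.0]]
wrist_force: [-0.1, 1.0, 0.6]
gripper_width: 0.997
finger_force: 0.0
```

>>> carry_out:
  increments:
    - {"fingers":-1,"xyz":[0,0,0],"spin":-0.12}
    - {"fingers":-1,"xyz":[0,0,0],"spin":-0.24}
    - {"fingers":-1,"xyz":[0,0,0],"spin":-0.36}
    - {"fingers":-1,"xyz":[0,0,0],"spin":-0.48}
    - {"fingers":-1,"xyz":[0,0,0],"spin":-0.6}
    - {"fingers":-1,"xyz":[0,0,0],"spin":-0.72}
    - {"fingers":-1,"xyz":[0,0,0],"spin":-0.84}
    - {"fingers":-1,"xyz":[0,0,0],"spin":-0.97}
    - {"fingers":-1,"xyz":[0,0,0],"spin":-0.97}
    - {"fingers":-1,"xyz":[0,0,0],"spin":-0.97}

```text
time_s: 8.27
tool_pos: [0.5197, -0.0856, 0.1316]
eef_rot: [[0.149, 0.989, 0.0], [0.989, -0.149, -0.0], [-0.0, 0.0, -1.0]]
wrist_force: [-0.1, 1.5, -0.0]
gripper_width: 0.998
finger_force: 0.0
```

```bash
python3 - <<'E'
from h import *
p,X=look(['deep_tin','carrier'])
s=p['s']; R=np.array(s['eef_rot']); print('psi',np.degrees(np.arctan2(R[1,1],R[0,1])))
C=np.array([.562,.053])
for lo,hi in [(.045,.049),(.0495,.054),(.088,.097)]:
    m=(X[...,2]>lo)&(X[...,2]<hi)&(np.hypot(X[...,0]-C[0],X[...,1]-C[1])<.05)
    P=X[m]; print(lo,hi,len(P),rect(P) if len(P)>5 else '',P.mean(0).round(4) if len(P) else '')
E
```

```text
[ 0.5197 -0.0856  0.1316] 8.2667
deep_tin 0.65 [325. 237.] 6016 ztop 0.0432 (array([527. , -86.6]), array([64.1, 51.8]), 81.1) [ 0.5273 -0.0842  0.0416]
deep_tin 0.31 [249. 401.] 1764 ztop 0.0438 (array([ 443.2, -235.2]), array([54.3, 22.8]), 15.8) [ 0.4346 -0.2374  0.0419]
carrier 0.92 [330.  50.] 13290 ztop 0.0776 (array([512.3,  24.7]), array([ 39.6, 112.7]), 60.5) [0.5099 0.0277 0.0759]
carrier 0.31 [296. 379.] 8133 ztop 0.0394 (array([ 471.1, -236.9]), array([ 60.5, 131.5]), 80.3) [ 0.461  -0.221   0.0407]
psi -8.59602264315436
0.045 0.049 1911 (array([561.5,  38.2]), array([45.2, 52.4]), 81.0) [0.5601 0.0384 0.0477]
0.0495 0.054 3686 (array([560.6,  38. ]), array([44.6, 45. ]), 80.5) [0.5618 0.0434 0.0505]
0.088 0.097 279 (array([558.7,  16.8]), array([ 3.1, 20.3]), 83.0) [0.5582 0.0167 0.0912]
```

>>> carry_out:
  increments:
    - {"fingers":-1,"xyz":[7,-1,-30],"spin":0}
    - {"fingers":-1,"xyz":[7,-1,-60],"spin":0}
    - {"fingers":-1,"xyz":[7,-1,-90],"spin":0}
    - {"fingers":-1,"xyz":[7,-1,-108],"spin":0}
    - {"fingers":-1,"xyz":[7,-1,-116],"spin":0}
    - {"fingers":-1,"xyz":[7,-1,-116],"spin":0}
    - {"fingers":1,"xyz":[7,-1,-116],"spin":0}
    - {"fingers":1,"xyz":[7,-1,-116],"spin":0}
    - {"fingers":1,"xyz":[7,-1,-116],"spin":0}
    - {"fingers":1,"xyz":[7,-1,-116],"spin":0}
  force: 45

```text
time_s: 9.25
tool_pos: [0.5277, -0.0868, 0.0169]
eef_rot: [[0.152, 0.988, 0.003], [0.988, -0.152, -0.0], [-0.0, 0.003, -1.0]]
wrist_force: [-0.3, -0.5, 6.6]
gripper_width: 0.601
finger_force: 47.4
```

>>> carry_out:
  increments:
    - {"fingers":1,"xyz":[0,0,8],"spin":0}
    - {"fingers":1,"xyz":[0,0,30],"spin":0}
    - {"fingers":1,"xyz":[0,0,60],"spin":0}
    - {"fingers":1,"xyz":[0,0,90],"spin":0}
    - {"fingers":1,"xyz":[2,0,110],"spin":0}
    - {"fingers":1,"xyz":[10,30,115],"spin":0}
    - {"fingers":1,"xyz":[20,65,115],"spin":0}
    - {"fingers":1,"xyz":[30,100,115],"spin":0}
    - {"fingers":1,"xyz":[34,125,115],"spin":0}
    - {"fingers":1,"xyz":[35,140,115],"spin":0}

```text
time_s: 10.08
tool_pos: [0.562, 0.0589, 0.1308]
eef_rot: [[0.147, 0.989, 0.001], [0.989, -0.147, 0.003], [0.003, 0.0, -1.0]]
wrist_force: [-0.3, 0.5, -2.7]
gripper_width: 0.6
finger_force: 48.1
```

>>> carry_out:
  increments:
    - {"fingers":1,"xyz":[0,0,0],"spin":0}
    - {"fingers":1,"xyz":[0,0,0],"spin":0}
    - {"fingers":1,"xyz":[0,0,0],"spin":0}
    - {"fingers":1,"xyz":[0,0,0],"spin":0}
    - {"fingers":1,"xyz":[0,0,0],"spin":0}
    - {"fingers":1,"xyz":[0,0,0],"spin":0}
    - {"fingers":1,"xyz":[0,0,0],"spin":0}
    - {"fingers":1,"xyz":[0,0,0],"spin":0}
    - {"fingers":1,"xyz":[0,0,0],"spin":0}
    - {"fingers":1,"xyz":[0,0,0],"spin":0}

```text
time_s: 10.92
tool_pos: [0.5616, 0.0533, 0.1303]
eef_rot: [[0.152, 0.988, 0.0], [0.988, -0.152, 0.0], [0.0, 0.0, -1.0]]
wrist_force: [-0.1, 0.5, -2.9]
gripper_width: 0.601
finger_force: 48.1
```

```bash
python3 - <<'E'
from h import *
p,X=look(['deep_tin','carrier'],png='w4.png')
s=p['s']; R=np.array(s['eef_rot']); print('psi',np.degrees(np.arctan2(R[1,1],R[0,1])))
C=np.array([.562,.053])
for lo,hi in [(.045,.049),(.0495,.054),(.088,.097),(.1,.2)]:
    m=(X[...,2]>lo)&(X[...,2]<hi)&(np.hypot(X[...,0]-C[0],X[...,1]-C[1])<.05)
    P=X[m]; print(lo,hi,len(P),rect(P) if len(P)>5 else '',P.mean(0).round(4) if len(P) else '')
E
```

```text
[0.5616 0.0533 0.1303] 10.9167
deep_tin 0.97 [312. 317.] 18157 ztop 0.1564 (array([560.8,  53.6]), array([64.4, 51.9]), 81.0) [0.5615 0.0581 0.1549]
carrier 0.57 [291. 209.] 8738 ztop 0.0793 (array([516.3,  87.3]), array([120.3,  50.4]), 23.6) [0.5422 0.0962 0.0786]
psi -8.768925990071928
0.045 0.049 672 (array([566.1,  76. ]), array([32.9, 52. ]), 80.9) [0.5662 0.075  0.0476]
0.0495 0.054 1291 (array([565.7,  76.5]), array([31.9, 44. ]), 81.2) [0.5657 0.0704 0.0505]
0.088 0.097 216 (array([568. ,  90.6]), array([ 3.3, 20.5]), 81.4) [0.5679 0.0908 0.091 ]
0.1 0.2 32143 (array([562.1,  53.6]), array([64.4, 99.9]), 81.5) [0.5634 0.0605 0.1642]
```

View pics/w4.png

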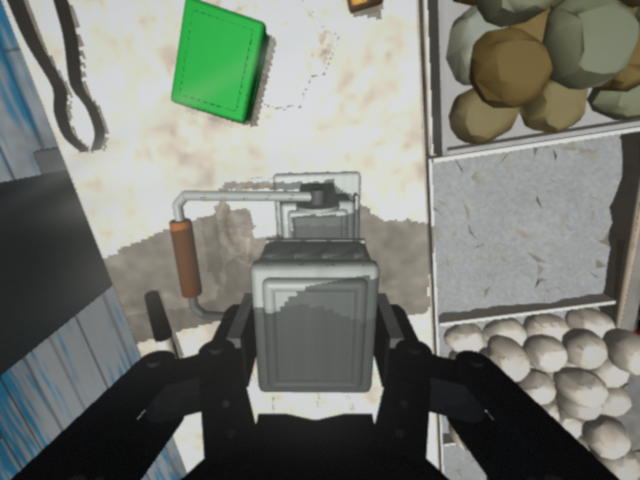

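The tin is held level at (312,317) in the view. It sits 1.5 mm short in x of the seat, so I'll correct that while lowering.

>>> carry_out:
  increments:
    - {"fingers":1,"xyz":[1.5,0,-15],"spin":0}
    - {"fingers":1,"xyz":[1.5,0,-32],"spin":0}
    - {"fingers":1,"xyz":[1.5,0,-46],"spin":0}
    - {"fingers":1,"xyz":[1.5,0,-54],"spin":0}
    - {"fingers":1,"xyz":[1.5,0,-59],"spin":0}
    - {"fingers":1,"xyz":[1.5,0,-62],"spin":0}
    - {"fingers":1,"xyz":[1.5,0,-64],"spin":0}
    - {"fingers":1,"xyz":[1.5,0,-65],"spin":0}
    - {"fingers":1,"xyz":[1.5,0,-66],"spin":0}
    - {"fingers":1,"xyz":[1.5,0,-66],"spin":0}

```text
time_s: 11.9
tool_pos: [0.5637, 0.0536, 0.0651]
eef_rot: [[0.152, 0.988, 0.002], [0.988, -0.152, 0.0], [0.001, 0.002, -1.0]]
wrist_force: [0.3, -0.3, 0.9]
gripper_width: 0.6
finger_force: 48.6
```

```bash
python3 - <<'E'
from h import *
look(['deep_tin'])
E
```

```text
[0.5637 0.0536 0.0651] 11.9
deep_tin 0.87 [313. 322.] 17014 ztop 0.0912 (array([563.2,  56.1]), array([69.4, 51.8]), 81.4) [0.5636 0.0585 0.0898]
```

>>> carry_out:
  increments:
    - {"fingers":1,"xyz":[-0.5,0,-1],"spin":0}
    - {"fingers":1,"xyz":[-0.5,0,-1],"spin":0}
    - {"fingers":-1,"xyz":[-0.5,0,0],"spin":0}
    - {"fingers":-1,"xyz":[-0.5,0,0],"spin":0}
    - {"fingers":-1,"xyz":[-0.5,0,0],"spin":0}
    - {"fingers":-1,"xyz":[-0.5,0,15],"spin":0}
    - {"fingers":-1,"xyz":[-0.5,0,45],"spin":0}
    - {"fingers":-1,"xyz":[-0.5,0,80],"spin":0}
    - {"fingers":-1,"xyz":[-0.5,0,115],"spin":0}
    - {"fingers":-1,"xyz":[-5,20,125],"spin":0}

```text
time_s: 12.83
tool_pos: [0.5618, 0.0679, 0.1943]
eef_rot: [[0.16, 0.987, 0.01], [0.987, -0.16, -0.003], [-0.002, 0.01, -1.0]]
wrist_force: [1.1, -0.4, 0.1]
gripper_width: 0.999
finger_force: 0.0
```

```bash
python3 - <<'E'
from h import *
p,X=look(['deep_tin'])
C=np.array([.562,.053])
for lo,hi in [(.081,.0892),(.0893,.094)]:
    m=(X[...,2]>lo)&(X[...,2]<hi)&(np.hypot(X[...,0]-C[0],X[...,1]-C[1])<.045)
    P=X[m]; print(lo,hi,len(P),rect(P) if len(P)>5 else '',P.mean(0).round(4) if len(P) else '')
look(['deep_tin','egg_tan'],'top')
E
```

```text
[0.5618 0.0679 0.1943] 12.8333
deep_tin 0.68 [317. 248.] 5136 ztop 0.0909 (array([563. ,  56.2]), array([67.9, 51.8]), 82.3) [0.5631 0.0565 0.0894]
0.081 0.0892 2190 (array([562.6,  52.9]), array([89.8, 52. ]), 82.3) [0.5632 0.0592 0.087 ]
0.0893 0.094 3076 (array([563.,  54.]), array([77.4, 45.2]), 77.7) [0.5629 0.0551 0.0904]
[0.5591 0.0768 0.1914] 12.9333
deep_tin 0.6 [297. 205.] 799 ztop 0.0938 (array([562.8,  49. ]), array([54.2, 51.5]), 82.6) [0.5605 0.0473 0.0916]
egg_tan 0.7 [449. 272.] 500 ztop 0.0468 (array([ 438.5, -245.1]), array([32.7, 38.5]), 78.4) [ 0.438  -0.2445  0.0447]
```

Deep tin seated (bead top 0.091, centre within 1 mm). Now to the grey shallow tin.

>>> carry_out:
  increments:
    - {"fingers":-1,"xyz":[-8,25,0],"spin":0.05}
    - {"fingers":-1,"xyz":[-18,52,0],"spin":0.1}
    - {"fingers":-1,"xyz":[-28,80,-4],"spin":0.15}
    - {"fingers":-1,"xyz":[-38,108,-8],"spin":0.2}
    - {"fingers":-1,"xyz":[-46,136,-12],"spin":0.25}
    - {"fingers":-1,"xyz":[-55,164,-18],"spin":0.31}
    - {"fingers":-1,"xyz":[-63,190,-24],"spin":0.37}
    - {"fingers":-1,"xyz":[-70,212,-30],"spin":0.43}
    - {"fingers":-1,"xyz":[-71,219,-36],"spin":0.43}
    - {"fingers":-1,"xyz":[-71,219,-40],"spin":0.43}

```text
time_s: 13.92
tool_pos: [0.4858, 0.2936, 0.1472]
eef_rot: [[-0.275, 0.961, -0.003], [0.961, 0.275, -0.001], [0.0, -0.003, -1.0]]
wrist_force: [1.2, 0.3, -0.0]
gripper_width: 0.998
finger_force: 0.0
```

```bash
python3 - <<'E'
from h import *
p,X=look(['shallow_tin'])
s=p['s']; R=np.array(s['eef_rot']); print('psi',np.degrees(np.arctan2(R[1,1],R[0,1])))
E
```

```text
[0.4858 0.2936 0.1472] 13.9167
shallow_tin 0.8 [313. 339.] 4114 ztop 0.0312 (array([514.7, 184. ]), array([64.3, 52.1]), 64.3) [0.5141 0.1864 0.0302]
shallow_tin 0.58 [315. 229.] 4806 ztop 0.0311 (array([487., 293.]), array([52.1, 63.8]), 15.9) [0.4865 0.2949 0.03  ]
psi 15.985677702320348
```

>>> carry_out:
  increments:
    - {"fingers":-1,"xyz":[0,1,-35],"spin":0}
    - {"fingers":-1,"xyz":[0,1,-70],"spin":0}
    - {"fingers":-1,"xyz":[0,1,-105],"spin":0}
    - {"fingers":-1,"xyz":[0,1,-128],"spin":0}
    - {"fingers":-1,"xyz":[0,1,-139],"spin":0}
    - {"fingers":-1,"xyz":[0,1,-142],"spin":0}
    - {"fingers":1,"xyz":[0,1,-142],"spin":0}
    - {"fingers":1,"xyz":[0,1,-142],"spin":0}
    - {"fingers":1,"xyz":[0,1,-142],"spin":0}
    - {"fingers":1,"xyz":[0,1,-142],"spin":0}
  force: 45

```text
time_s: 14.85
tool_pos: [0.4885, 0.2937, 0.0092]
eef_rot: [[-0.273, 0.962, 0.003], [0.962, 0.273, 0.001], [0.0, 0.003, -1.0]]
wrist_force: [0.7, -1.3, 5.8]
gripper_width: 0.598
finger_force: 47.4
```

>>> carry_out:
  increments:
    - {"fingers":1,"xyz":[0,0,10],"spin":0}
    - {"fingers":1,"xyz":[0,0,40],"spin":0}
    - {"fingers":1,"xyz":[0,0,75],"spin":0}
    - {"fingers":1,"xyz":[0,0,110],"spin":0}
    - {"fingers":1,"xyz":[5,-15,140],"spin":-0.05}
    - {"fingers":1,"xyz":[13,-40,150],"spin":-0.1}
    - {"fingers":1,"xyz":[21,-67,150],"spin":-0.15}
    - {"fingers":1,"xyz":[29,-94,150],"spin":-0.2}
    - {"fingers":1,"xyz":[37,-121,150],"spin":-0.25}
    - {"fingers":1,"xyz":[46,-148,150],"spin":-0.3}

```text
time_s: 15.68
tool_pos: [0.5329, 0.1445, 0.1586]
eef_rot: [[0.025, 1.0, 0.001], [1.0, -0.025, 0.001], [0.001, 0.001, -1.0]]
wrist_force: [1.4, -0.1, -2.4]
gripper_width: 0.594
finger_force: 47.6
```

>>> carry_out:
  increments:
    - {"fingers":1,"xyz":[8,-26,0],"spin":-0.05}
    - {"fingers":1,"xyz":[16,-50,0],"spin":-0.1}
    - {"fingers":1,"xyz":[23,-72,0],"spin":-0.13}
    - {"fingers":1,"xyz":[28,-86,0],"spin":-0.13}
    - {"fingers":1,"xyz":[30,-91,0],"spin":-0.13}
    - {"fingers":1,"xyz":[30,-91,0],"spin":-0.13}
    - {"fingers":1,"xyz":[30,-91,0],"spin":-0.13}
    - {"fingers":1,"xyz":[30,-91,0],"spin":-0.13}
    - {"fingers":1,"xyz":[30,-91,0],"spin":-0.13}
    - {"fingers":1,"xyz":[30,-91,0],"spin":-0.13}

```text
time_s: 16.52
tool_pos: [0.5627, 0.0558, 0.1573]
eef_rot: [[0.15, 0.989, -0.0], [0.989, -0.15, 0.001], [0.001, -0.0, -1.0]]
wrist_force: [0.5, 0.4, -1.9]
gripper_width: 0.598
finger_force: 47.6
```

```bash
python3 - <<'E'
from h import *
p,X=look(['shallow_tin','deep_tin'],png='w5.png')
s=p['s']; R=np.array(s['eef_rot']); print('psi',np.degrees(np.arctan2(R[1,1],R[0,1])))
C=np.array([.562,.053])
for lo,hi in [(.082,.0885),(.0895,.0915)]:
    m=(X[...,2]>lo)&(X[...,2]<hi)&(np.hypot(X[...,0]-C[0],X[...,1]-C[1])<.036)
    P=X[m]; print(lo,hi,len(P),rect(P) if len(P)>5 else '')
E
```

```text
[0.5627 0.0558 0.1573] 16.5167
shallow_tin 0.85 [228.  71.] 6987 ztop 0.0314 (array([515.4, 183.1]), array([64.1, 52.1]), 64.1) [0.5165 0.1838 0.0303]
shallow_tin 0.63 [313. 314.] 16960 ztop 0.1790 (array([562. ,  55.7]), array([64.2, 52.2]), 81.4) [0.5625 0.0595 0.178 ]
deep_tin 0.64 [317. 228.] 2982 ztop 0.0909 (array([565.9,  75.9]), array([26.3, 52.1]), 80.6) [0.566  0.0749 0.0892]
psi -8.645783580907086
0.082 0.0885 798 (array([565.7,  74.2]), array([23.6, 52.3]), 81.2)
0.0895 0.0915 1221 (array([566.1,  73.4]), array([20.2, 42.3]), 81.2)
```

View pics/w5.png

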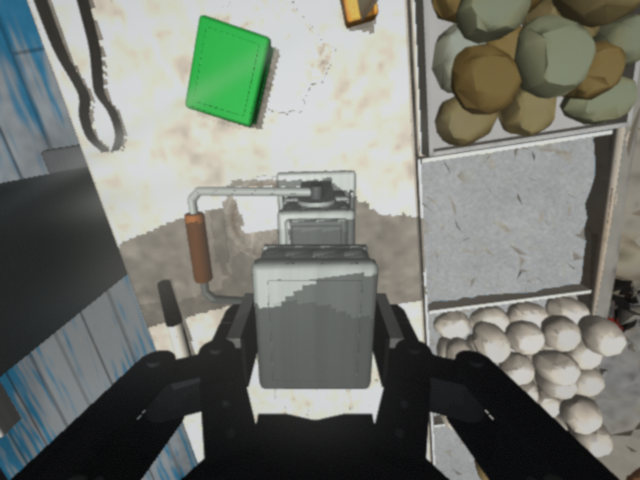

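```bash
python3 - <<'E'
from h import *
p,X=look([])
a=np.radians(-8.8); c,s=np.cos(a),np.sin(a)
d=X[...,:2]-np.array([.5624,.0533]); x=(d[...,0]*c+d[...,1]*s)*1000; y=(-d[...,0]*s+d[...,1]*c)*1000; z=X[...,2]*1000
for n,m in [('rim',(z>83)&(z<89)&(abs(x)>14)&(abs(x)<24)&(y<40)&(y>10)),('bead',(z>89.6)&(z<92)&(abs(x)<20)&(y<33)&(y>10)),('strap',(z>88)&(z<95)&(abs(x)<12)&(y>33)&(y<42)),('bottomrimz',(z>44)&(z<50)&(abs(x)<24)&(y>10)&(y<40)),('held',(z>173)&(z<182)&(abs(x)<24)&(abs(y)<40))]:
    print(n,m.sum(),np.percentile(y[m],[0,1,50,99,100]).round(1) if m.any() else '',np.percentile(z[m],[2,50,98]).round(1) if m.any() else '')
E
```

```text
[0.5629 0.055  0.1573] 16.6667
rim 524 [10.2 10.4 27.8 32.8 32.9] [83.9 87.8 88.9]
bead 1242 [10.  10.3 19.1 27.2 28.9] [89.7 90.5 91.7]
strap 164 [35.9 36.  37.9 39.3 39.3] [88.4 91.2 93.7]
bottomrimz 118 [29.9 29.9 31.7 39.3 39.3] [44.4 46.8 49.9]
held 14473 [-30.6 -28.7   6.6  33.   33.7] [175.2 178.2 179.5]
```

>>> carry_out:
  increments:
    - {"fingers":1,"xyz":[0,-0.5,-15],"spin":0}
    - {"fingers":1,"xyz":[0,-0.5,-30],"spin":0}
    - {"fingers":1,"xyz":[0,-0.5,-42],"spin":0}
    - {"fingers":1,"xyz":[0,-0.5,-49],"spin":0}
    - {"fingers":1,"xyz":[0,-0.5,-54],"spin":0}
    - {"fingers":1,"xyz":[0,-0.5,-57],"spin":0}
    - {"fingers":1,"xyz":[0,-0.5,-59],"spin":0}
    - {"fingers":1,"xyz":[0,-0.5,-60],"spin":0}
    - {"fingers":1,"xyz":[0,-0.5,-61],"spin":0}
    - {"fingers":1,"xyz":[0,-0.5,-61.5],"spin":0}

```text
time_s: 17.55
tool_pos: [0.5636, 0.0543, 0.0974]
eef_rot: [[0.152, 0.988, 0.001], [0.988, -0.152, 0.001], [0.001, 0.001, -1.0]]
wrist_force: [-1.6, 0.7, 14.0]
gripper_width: 0.595
finger_force: 49.4
```

```bash
python3 - <<'E'
from h import *
look(['shallow_tin'])
E
```

```text
[0.5636 0.0543 0.0974] 17.55
shallow_tin 0.88 [313. 312.] 16863 ztop 0.1192 (array([562.7,  54.1]), array([64.4, 52.1]), 81.0) [0.5634 0.058  0.1182]
shallow_tin 0.87 [203.  56.] 11459 ztop 0.0314 (array([515.7, 182.9]), array([63.9, 51.8]), 64.5) [0.5168 0.1816 0.0303]
shallow_tin 0.66 [266. 212.] 9107 ztop 0.0815 (array([550. ,  99.6]), array([15.9, 65.3]), 71.6) [0.555  0.0975 0.0805]
```

>>> carry_out:
  increments:
    - {"fingers":-1,"xyz":[0,0,0],"spin":0}
    - {"fingers":-1,"xyz":[0,0,1],"spin":0}
    - {"fingers":-1,"xyz":[0,0,1],"spin":0}
    - {"fingers":-1,"xyz":[0,0,15],"spin":0}
    - {"fingers":-1,"xyz":[0,0,45],"spin":0}
    - {"fingers":0,"xyz":[-5,0,75],"spin":0}
    - {"fingers":0,"xyz":[-30,5,85],"spin":0}
    - {"fingers":0,"xyz":[-55,9,85],"spin":0}
    - {"fingers":0,"xyz":[-75,12,85],"spin":0}
    - {"fingers":0,"xyz":[-83,13,85],"spin":0}

```text
time_s: 18.48
tool_pos: [0.4767, 0.0672, 0.181]
eef_rot: [[0.152, 0.988, -0.003], [0.988, -0.152, 0.0], [-0.0, -0.003, -1.0]]
wrist_force: [-1.0, 0.8, -0.1]
gripper_width: 0.501
finger_force: 0.0
```

```bash
python3 - <<'E'
from h import *
p,X=look(['shallow_tin','bail_bar'],png='w6.png')
a=np.radians(-8.8); c,s=np.cos(a),np.sin(a)
d=X[...,:2]-np.array([.5624,.0533]); x=(d[...,0]*c+d[...,1]*s)*1000; y=(-d[...,0]*s+d[...,1]*c)*1000; z=X[...,2]*1000
hsv=cv2.cvtColor(p['frame'],cv2.COLOR_RGB2HSV)
m=(hsv[...,1]>110)&(x<-60)&(x>-110)&(abs(y)<40)&(z>25)&(z<70)
print('bar',m.sum(),[np.percentile(v[m],[2,50,98]).round(1) for v in (x,y,z)])
m=(z>112)&(z<124)&(abs(x)<32)&(abs(y)<40)
print('lid',m.sum(),[np.percentile(v[m],[.5,50,99.5]).round(1) for v in (x,y,z)])
look(['shallow_tin','deep_tin'],'top')
E
```

```text
[0.4767 0.0672 0.181 ] 18.4833
shallow_tin 0.79 [442. 250.] 7999 ztop 0.1192 (array([562.3,  54.2]), array([64. , 52.2]), 82.3) [0.5617 0.0568 0.1181]
shallow_tin 0.72 [340.  70.] 5655 ztop 0.0315 (array([515.2, 183.1]), array([64.1, 52. ]), 64.3) [0.5152 0.1839 0.0303]
bail_bar 0.91 [323. 227.] 2882 ztop 0.0785 (array([515.1,  60.1]), array([91.9, 88.8]), 82.2) [0.5169 0.0694 0.0759]
bar 35 [array([-94. , -82.9, -82.7]), array([-9.4, 10.2, 23.9]), array([68.7, 69.5, 70. ])]
lid 7041 [array([-26. ,  -1.4,  24.9]), array([-30. ,   4.1,  32.5]), array([112.5, 118.3, 120.1])]
[0.4808 0.0669 0.1809] 18.6333
shallow_tin 0.46 [306. 205.] 77 ztop 0.1220 (array([558.5,  24.9]), array([ 5.5, 49.1]), 83.6) [0.5596 0.025  0.1197]
```

View pics/w6.png

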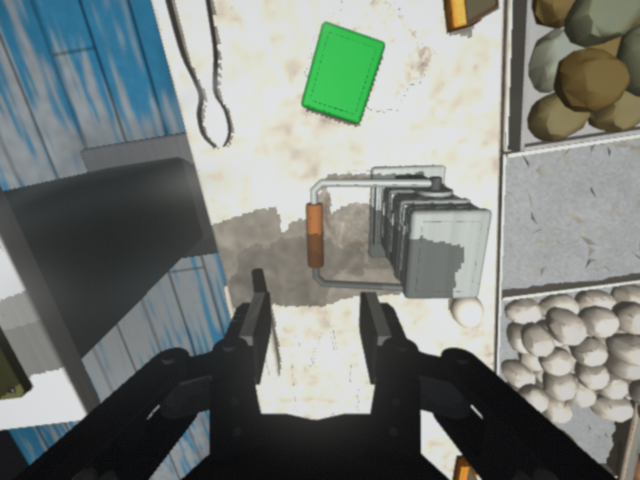

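The stack stands square at (447,250). The grip shows at (315,235), higher than the fully folded position, so I need to measure it.

```bash
python3 - <<'E'
from h import *
p,X=look([])
a=np.radians(-8.8); c,s=np.cos(a),np.sin(a)
d=X[...,:2]-np.array([.5624,.0533]); x=(d[...,0]*c+d[...,1]*s)*1000; y=(-d[...,0]*s+d[...,1]*c)*1000; z=X[...,2]*1000
hsv=cv2.cvtColor(p['frame'],cv2.COLOR_RGB2HSV)
m=(hsv[...,1]>110)&(x<-60)&(x>-115)&(abs(y)<40)&(z>25)&(z<120)
print('bar',m.sum(),[np.percentile(v[m],[2,50,90,98]).round(1) for v in (x,y,z)])
E
```

```text
[0.4819 0.0666 0.1808] 18.7833
bar 756 [array([-93.6, -88. , -83.8, -82.6]), array([-25.6,   4.3,  20.7,  23.7]), array([69.4, 72.2, 73.3, 73.8])]
```

>>> carry_out:
  increments:
    - {"fingers":0,"xyz":[-5,0.5,-30],"spin":0}
    - {"fingers":0,"xyz":[-5,0.5,-60],"spin":0}
    - {"fingers":0,"xyz":[-5,0.5,-90],"spin":0}
    - {"fingers":0,"xyz":[-5,0.5,-115],"spin":0}
    - {"fingers":0,"xyz":[-5,0.5,-128],"spin":0}
    - {"fingers":0,"xyz":[-5,0.5,-133],"spin":0}
    - {"fingers":1,"xyz":[-5,0.5,-133],"spin":0}
    - {"fingers":1,"xyz":[-5,0.5,-133],"spin":0}
    - {"fingers":1,"xyz":[-5,0.5,-133],"spin":0}
    - {"fingers":1,"xyz":[-5,0.5,-133],"spin":0}
  force: 20

```text
time_s: 19.67
tool_pos: [0.4763, 0.0672, 0.0487]
eef_rot: [[0.152, 0.988, 0.003], [0.988, -0.152, -0.0], [0.0, 0.003, -1.0]]
wrist_force: [1.9, -0.6, -1.4]
gripper_width: 0.158
finger_force: 19.6
```

```bash
python3 - <<'E'
import numpy as np
p0=np.radians(-9)
for d in range(-9,96,7):
    p=np.radians(d); a=90*(np.cos(p0)-np.cos(p)); print(d,round(a*.988,1),round(-a*.153,1),round(90*(np.sin(p)-np.sin(p0)),1))
from workcell import bot
print(bot.sense())
E
```

```text
-9 0.0 -0.0 0.0
-2 -1.0 0.2 10.9
5 -0.8 0.1 21.9
12 0.8 -0.1 32.8
19 3.7 -0.6 43.4
26 7.9 -1.2 53.5
33 13.3 -2.1 63.1
40 19.7 -3.1 71.9
47 27.2 -4.2 79.9
54 35.6 -5.5 86.9
61 44.7 -6.9 92.8
68 54.5 -8.4 97.5
75 64.8 -10.0 101.0
82 75.4 -11.7 103.2
89 86.3 -13.4 104.1
{'time_s': 19.6667, 'q': array([-0.29709212,  0.84800172,  0.09938613,  2.13465338, -0.43652873,
        0.17474959,  0.04665615]), 'qd': array([ 0.0002601 , -0.00104649, -0.00102366,  0.0002955 , -0.00167595,
       -0.00431957,  0.00010433]), 'joint_efforts': array([ -0.3547241 , -48.37424397,   2.30637118,  -2.84032524,
        -0.2214106 ,   0.38113855,  -0.1828356 ]), 'tool_pos': array([0.47629784, 0.06722395, 0.04872252]), 'eef_rot': array([[ 1.51998861e-01,  9.88376501e-01,  2.87036007e-03],
       [ 9.88380652e-01, -1.51998755e-01, -2.56183789e-04],
       [ 1.83085121e-04,  2.87594800e-03, -9.99995848e-01]]), 'wrist_force': array([ 1.89737788, -0.5904287 , -1.42628756]), 'ft_torque': array([-0.22909107, -0.21765643,  0.18017421]), 'finger_force': 19.567583799362183, 'gripper_width': 0.15820203657171197}
```

Bar gripped (13.4 mm). Now I'll follow the arc.

>>> carry_out:
  increments:
    - {"fingers":1,"xyz":[-1,0.2,11],"spin":0}
    - {"fingers":1,"xyz":[-0.8,0.1,22],"spin":0}
    - {"fingers":1,"xyz":[0.8,-0.1,33],"spin":0}
    - {"fingers":1,"xyz":[3.7,-0.6,43.4],"spin":0}
    - {"fingers":1,"xyz":[7.9,-1.2,53.5],"spin":0}
    - {"fingers":1,"xyz":[13.3,-2.1,63.1],"spin":0}
    - {"fingers":1,"xyz":[19.7,-3.1,71.9],"spin":0}
    - {"fingers":1,"xyz":[27.2,-4.2,79.9],"spin":0}
    - {"fingers":1,"xyz":[27.2,-4.2,79.9],"spin":0}
    - {"fingers":1,"xyz":[27.2,-4.2,79.9],"spin":0}

```text
time_s: 20.5
tool_pos: [0.4988, 0.0644, 0.1293]
eef_rot: [[0.151, 0.989, -0.006], [0.989, -0.151, 0.002], [0.001, -0.006, -1.0]]
wrist_force: [-5.9, 1.3, 6.3]
gripper_width: 0.154
finger_force: 20.0
```

>>> carry_out:
  increments:
    - {"fingers":1,"xyz":[8.4,-1.3,7],"spin":0}
    - {"fingers":1,"xyz":[17.5,-2.7,12.9],"spin":0}
    - {"fingers":1,"xyz":[27.3,-4.2,17.6],"spin":0}
    - {"fingers":1,"xyz":[37.6,-5.8,21.1],"spin":0}
    - {"fingers":1,"xyz":[48.2,-7.5,23.3],"spin":0}
    - {"fingers":1,"xyz":[55,-8.6,24],"spin":0}
    - {"fingers":1,"xyz":[59,-9.2,24.2],"spin":0}
    - {"fingers":1,"xyz":[61,-9.5,24.2],"spin":0}
    - {"fingers":1,"xyz":[61,-9.5,24.2],"spin":0}
    - {"fingers":1,"xyz":[61,-9.5,24.2],"spin":0}

```text
time_s: 21.33
tool_pos: [0.5641, 0.0558, 0.1548]
eef_rot: [[0.15, 0.989, 0.003], [0.989, -0.15, 0.003], [0.004, 0.003, -1.0]]
wrist_force: [-0.3, 2.8, 8.5]
gripper_width: 0.155
finger_force: 22.5
```

>>> carry_out:
  increments:
    - {"fingers":0,"xyz":[0,0,0],"spin":0}
    - {"fingers":0,"xyz":[0,0,0],"spin":0}
    - {"fingers":0,"xyz":[0,0,0],"spin":0}
    - {"fingers":0,"xyz":[0,0,8],"spin":0}
    - {"fingers":0,"xyz":[0,0,25],"spin":0}
    - {"fingers":0,"xyz":[0,0,50],"spin":0}
    - {"fingers":0,"xyz":[0,0,80],"spin":0}
    - {"fingers":0,"xyz":[-25,0,100],"spin":0}
    - {"fingers":0,"xyz":[-60,0,110],"spin":0}
    - {"fingers":0,"xyz":[-90,0,110],"spin":0}

```text
time_s: 22.17
tool_pos: [0.4731, 0.0532, 0.2644]
eef_rot: [[0.154, 0.988, 0.004], [0.988, -0.154, 0.001], [0.001, 0.004, -1.0]]
wrist_force: [1.5, -0.1, 0.4]
gripper_width: 0.5
finger_force: 0.0
```

>>> carry_out:
  increments:
    - {"fingers":0,"xyz":[-10,0,0],"spin":0}
    - {"fingers":0,"xyz":[-10,0,0],"spin":0}
    - {"fingers":0,"xyz":[-10,0,0],"spin":0}
    - {"fingers":0,"xyz":[-10,0,0],"spin":0}
    - {"fingers":0,"xyz":[-10,0,0],"spin":0}
    - {"fingers":0,"xyz":[-10,0,0],"spin":0}
    - {"fingers":0,"xyz":[-10,0,0],"spin":0}
    - {"fingers":0,"xyz":[-10,0,0],"spin":0}
    - {"fingers":0,"xyz":[-10,0,0],"spin":0}
    - {"fingers":0,"xyz":[-10,0,0],"spin":0}

```text
time_s: 23.0
tool_pos: [0.4633, 0.0536, 0.2618]
eef_rot: [[0.152, 0.988, -0.0], [0.988, -0.152, -0.0], [-0.0, -0.0, -1.0]]
wrist_force: [1.3, -0.1, -0.0]
gripper_width: 0.498
finger_force: 0.0
```

```bash
python3 - <<'E'
from h import *
p,X=look(['shallow_tin'],png='w7.png')
a=np.radians(-8.8); c,s=np.cos(a),np.sin(a)
for n in ('wrist','side'):
    if n=='side': p,X=look(['shallow_tin','deep_tin','egg_tan'],'side'); 
    d=X[...,:2]-np.array([.5624,.0533]); x=(d[...,0]*c+d[...,1]*s)*1000; y=(-d[...,0]*s+d[...,1]*c)*1000; z=X[...,2]*1000
    m=(z>155)&(z<185)&(abs(x)<60)&(abs(y)<25)
    print(n,'bar',m.sum(),[np.percentile(v[m],[2,50,98]).round(1) for v in (x,y,z)] if m.any() else '')
    m=(z>112)&(z<124)&(abs(x)<32)&(abs(y)<34)
    print('lid',m.sum(),[np.percentile(v[m],[.5,50,99.5]).round(1) for v in (x,y,z)])
E
```

```text
[0.4633 0.0536 0.2618] 23.0
shallow_tin 0.67 [344.  67.] 3545 ztop 0.0315 (array([515.1, 183.2]), array([64.2, 52. ]), 64.3) [0.5149 0.1837 0.0303]
wrist bar 1345 [array([-6.8, -2.1,  5.6]), array([-23.7,   1.2,  23.9]), array([169.3, 175.7, 177.8])]
lid 3341 [array([-26. ,  -6.6,  16.4]), array([-30.4,   3.8,  32.4]), array([113. , 118.3, 120.3])]
[0.4633 0.0537 0.2619] 23.1
shallow_tin 0.84 [324. 261.] 822 ztop 0.1179 (array([565.4,  61.8]), array([82.1, 53.2]), 81.1) [0.5677 0.0587 0.1162]
shallow_tin 0.61 [384. 317.] 858 ztop 0.0299 (array([515.9, 186.5]), array([66.3, 54. ]), 64.5) [0.5191 0.1877 0.0284]
shallow_tin 0.35 [254. 233.] 1309 ztop 0.0413 (array([ 470.8, -246.2]), array([ 83.7, 132.8]), 80.2) [ 0.4784 -0.2433  0.041 ]
deep_tin 0.91 [318. 282.] 467 ztop 0.0838 (array([579.9,  67.6]), array([39.7, 75.7]), 33.0) [0.5818 0.0685 0.0829]
egg_tan 0.56 [270. 218.] 150 ztop 0.0414 (array([ 442.6, -236.3]), array([20.6, 34.3]), 45.3) [ 0.4415 -0.2374  0.0397]
side bar 139 [array([-4. ,  5. ,  8.7]), array([-22.3,   2. ,  23.9]), array([164.1, 172.5, 177.1])]
lid 454 [array([-24.9,   4.2,  27.4]), array([-30. ,   4.1,  33.6]), array([112.2, 116.2, 119.2])]
```

View pics/w7.png

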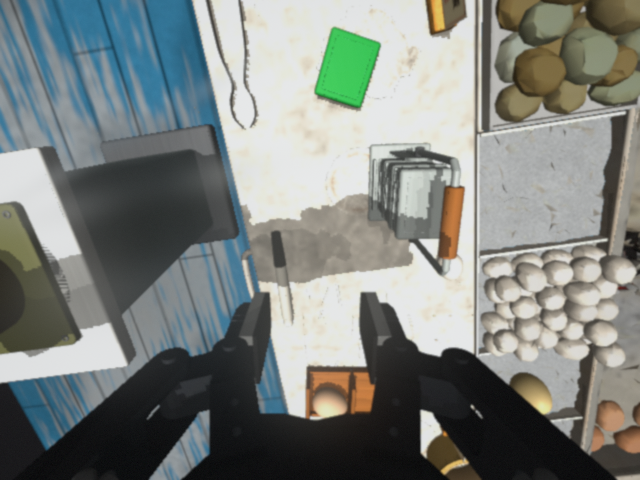

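The handle is upright, with its grip centred over the column within about 1 mm. Both tins are seated and the egg is in its bay at (330,402).

```bash
python3 -c "
from workcell import bot
print(bot.finish_job())"
```

```text
the job is handed in; nothing more can be done
None
```

The job is handed in at about 23 s of the 64 s allowed, and the judge gave no verdict; by my last measurements both tins are seated squarely in the carrier, the handle is upright and the egg is still in its bay.

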